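# Set a splint's strap rivet with bench-mounted locking pliers

### The arm

A 7-joint arm with a two-finger parallel gripper is mounted at the origin on the work surface. World frame = base frame: x ahead of the robot, y to its left, z up, the work surface at z = 0. Lengths are in m, angles in rad, forces in N, time in s.
With the tool pointing down it reaches from about 0.425 to 0.925 m from the base axis. Payload 6.8 kg.
Tool frame: the origin (TCP) lies at the very end of the fingers, on their centre line; the grasp point (between the pads) lies 19 mm behind it; z points along the fingers, y is the line along which they close (so a half turn about z gives the same grasp; the last joint's range is limited). The gripper opens to 85 mm and grips with 20 to 120 N. Pads are 22 mm wide; open, the fingers measure 114 mm over their backs; the gripper's body (76 mm by 85 mm) begins 54 mm behind the grasp point. The pads swing forward as they close: fully open they stand 13 mm farther back than shut.
Start: joints at [1.084, 0.477, 0.022, 1.555, -0.011, 1.109, -0.083], TCP at [0.25, -0.627, 0.231] pointing down, gripper open.
Joint ranges: [-2.96, 2.96], [-0.34, 2.1], [-1.41, 1.46], [0.24, 2.44], [-1.37, 4.51], [0.17, 1.92], [-2.96, 2.96]. Speed limits (rad/s): [2.39, 2.39, 3.14, 3.14, 3.14, 3.14, 3.14].

### API

Orientations are given as [roll, pitch, yaw] about the fixed x, y, z axes, in that order (R = Rz(yaw) Ry(pitch) Rx(roll)).
In Python, from cell import * gives the robot as it stands.
- The arm moves only by the shell command python3 -m creep 'ROWS' [FORCE]. ROWS is JSON, a list of rows, each a list of 3 entries, a list of its own where there are three numbers: the shift along the tool's x, y, z in mm, then the turn about the tool's z in rad, then the opening, from -1 (shut) to 1 (fully open). A call has 1 to 20 rows; each row is the pose to reach, as a shift and turn from the pose commanded when the call began, along the tool's axes at that moment; what a row does not reach only later rows make up. A row lasts 1/12 s, in which the tool goes at most 41.7 mm and 7.16 degrees, less where a joint would pass 70% of its speed; a pose out of reach is approached as far as the arm can. A call with a gripper value outside its range is refused whole. The fingers move at their own pace and stop on an object; FORCE is the grip in N (left out, the last holds). Time passes only in rows, so rows that repeat a pose let the fingers close. It gives the time, the measured TCP pose, the force, the opening and the grip force at its end, in the units of the state.
- get_obs(): the state, without advancing time (a new reading comes with each control period).
- capture(name): name is "scene" or "top"; returns the picture (384x512x3 uint8, red, green, blue); there is no depth.
- calibration(name): a dict with "intrinsics" (3x3 intrinsics, pixels), "position" and "orientation" of the camera in the world. Camera axes: x right, y up, looking along -z (the intrinsics and any distortion apply to the point x, -y, -z); pixel columns grow to the right and rows downward; lengths in m; the calibration is good to about 2 mm. A picture is of the moment at which its call begins. calibration takes no time and is no camera call.
- finish_job(): hands the job in; it is judged then, once.
The state is a dict: "time_s": time; "qpos": joint angles; "qvel": joint speeds; "effort": joint torques, N m; "ee_pos": TCP position; "orientation": TCP orientation; "contact_force": force on the tool from outside, world axes, zero at the start; "wrist_torque": the same for the moment, N m; "width": opening from 0.0 (shut) to 1.0 (fully open); "grip_force": force on a finger pad.
Only numpy, scipy, OpenCV 4.12 (cv2) and the standard library are available. Lean on these libraries where they do the work, as an engineer would, in place of code of your own. Each camera call takes 0.05 s, during which the arm holds its last target. There are 200 camera calls.

### The job

Set the last strap rivet of the forearm splint: slide the splint along the bench until the rivet that still stands proud is squarely between the open pads of the locking pliers, then squeeze the free handle until the pliers snap over centre and stay locked when you let go. Then flick the release lever so that the pliers spring open by themselves, and leave the splint standing there between the open pads with its rivet down tight. Leave the other things on the bench where they are.

Things in the scene. Friction and masses are not known exactly. Their poses are not given: they have to be found in the camera images.
- pliers: steel locking C-clamp pliers lying on their side, fixed to the bench by a grey stand (x 0 to 0.096, y 0.092 to 0.208). Origin: on the bench below the fixed pad's face. Jaws point to -y, handles to +y; the fixed pad faces -x, the moving jaw and handle are on the -x side. All lies level, 38 mm above the bench, bars 14 to 18 mm high, top at 50 mm
- anvil_pad (a point): centre of the fixed pad's face (20 mm disc), 38 mm above the bench, pliers x 0, y 0. Behind it the curved fixed jaw reaches x 0.042 and is clear of the bench below 31 mm, so the splint's floor passes under it; the throat is free to y 0.045. Fixed handle: x 0.016 to 0.040, to y 0.205, its screw to y 0.226
- jaw_pad (a point): centre of the moving pad's face (20 mm disc), 38 mm above the bench; in the pliers frame about x -0.026, y -0.002 when open and x -0.010, y 0 when locked; the curved moving jaw behind it reaches about x -0.065 when open
- jaw (a joint): turn of the moving jaw about its pivot (pliers frame x 0.006, y 0.076): 0 fully open, 0.22 when locked. A return spring holds it open.
- handle_grip (a point): on the centre line of the moving handle, 12 mm short of its end, 38 mm above the bench; a bar 16 mm wide, 18 mm high (z 29 to 47 mm), roughly along pliers y. Pliers frame: x -0.089, y 0.206 open; x -0.031, y 0.220 locked. Push it to +x, 5 to 12 N, until it stops; over the last 6 mm it passes centre and then stays
- handle (a joint): turn of the moving handle against the jaw: 0 open, about 0.63 on the dead centre, 0.69 locked (against its stop); past the dead centre it snaps on by itself and stays
- lever_tail (a point): middle of the release lever's free end, a strip 8 mm wide, 16 mm high (z 30 to 46 mm), roughly along pliers y, 10 mm either way; it sticks out 40 mm past the end of the moving handle, on its inner (+x) side. Pliers frame when locked: x -0.017, y 0.263; when open: x -0.096, y 0.250. In the locked pliers push it 12 to 16 mm to -x (outwards), a few N
- lever (a joint): turn of the release lever on the handle: 0 at rest (it springs back), about 0.09 when the pliers let go and the handle springs open, away from what pushes the lever; stop at 0.26
- splint: beige rigid forearm splint, an open gutter standing on the bench: 190 mm long (own y), 85 wide (x), 62 high, 0.28 kg; walls 5 mm thick with a rim 9 mm wide and 9 high on top, centre planes at x -0.040 and +0.040; ends open; floor corners bevelled to 20 mm height. Origin: centre of its underside. The rivet to set is in the -x wall near the +y end, which faces the pliers; three others are set
- rivet_seat (a point): where the proud rivet's axis meets the outer face of the splint's -x wall: splint x -0.0425, y 0.065 (30 mm from the +y end), z 0.038. Its 2 mm inner washer goes against the fixed pad, which comes inside the gutter; its 18 mm cap outside faces the moving pad. Clamped, this point lies at pliers x -0.007, y 0
- rivet (a joint): how far the rivet has been pressed in: 0 proud (cap's outer face 10 mm off the wall), 0.007 fully set (cap tight on the wall); it yields stiffly and slowly (some 5 to 20 N between the pads) and stays where it is pressed
- dish: bystander: small steel bowl, 90 mm across, 28 mm high; origin under its centre
- jar: bystander: clear jar with white cap, 72 mm across, 85 mm high; origin under its centre
- spray: bystander: white bottle, 64 mm across, 170 mm high; origin under its centre
- tape: bystander: roll of paper tape lying flat, 104 mm across, 50 mm high; origin under its centre
- hammer: bystander: hammer 260 mm long with wooden handle; origin under its middle
- wrist_splint: bystander: small beige splint 140 x 68 x 36 mm without rivets; origin under its centre
- side_bar: bystander: flat aluminium bar 170 x 18 x 6 mm; origin under its centre
Not all that is in view belongs to the job. What is shaped like the splint but purple is not meant.

How it is judged:
By the outcome, as a careful person would: the job done as asked, in the order asked, and still so for the second after the job is handed in, with the robot touching nothing.
It also fails if it takes over 54 s, if anything falls off the work surface, if the arm or the gripper's body presses on something with over 40 N, if the wrist force passes 120 N, or if a joint passes its speed limit or range.

## Working session

There is one attempt and no reset: what is moved stays moved. The work goes in short steps, Python scripts to look and compute and a shell command to move; the robot and the scene stay as the last step left them, time stands still between calls to the robot, and variables do not carry over. Pictures are saved under pics/ and viewed, at most 10 in all, crops included, and the job is handed in when it is done.

```bash
mkdir -p pics; ls
python3 - <<'E'
from cell import *
import cv2,numpy as np
o=get_obs();print({k:np.round(o[k],3).tolist() for k in o})
for n in("scene","top"):
    im=capture(n);cv2.imwrite(f"pics/{n}0.png",im[:,:,::-1]);
    c=calibration(n);print(n,{k:np.round(c[k],4).tolist() if not isinstance(c[k],str) else c[k] for k in c})
a=cv2.imread("pics/scene0.png");b=cv2.imread("pics/top0.png")
cv2.imwrite("pics/s1.png",cv2.resize(a,(800,600),interpolation=cv2.INTER_CUBIC));cv2.imwrite("pics/t1.png",cv2.resize(b,(800,600),interpolation=cv2.INTER_CUBIC))
E
```

```text
pics
{'time_s': 0.0, 'qpos': [1.084, 0.478, 0.022, 1.556, -0.012, 1.109, -0.083], 'qvel': [-0.002, 0.0, 0.001, -0.001, -0.0, 0.001, 0.0], 'effort': [-0.001, -59.646, 1.607, -28.121, 0.012, 0.009, -0.0], 'ee_pos': [0.249, -0.627, 0.23], 'orientation': [-3.14, 0.0, 0.379], 'contact_force': [0.064, -0.451, 0.043], 'wrist_torque': [-0.047, 0.015, -0.03], 'grip_force': 0.0, 'width': 0.998}
scene {'intrinsics': [[357.0117, 0.0, 256.2034], [0.0, 357.0117, 192.7725], [0.0, 0.0, 1.0]], 'position': [1.1204, -0.361, 0.6706], 'orientation': [0.8683, 0.0151, 0.9796]}
top {'intrinsics': [[367.7416, 0.0, 261.6216], [0.0, 367.7416, 193.6631], [0.0, 0.0, 1.0]], 'position': [0.4186, 0.0398, 1.1254], 'orientation': [0.0671, 0.0016, -1.5728]}
```

View pics/s1.png

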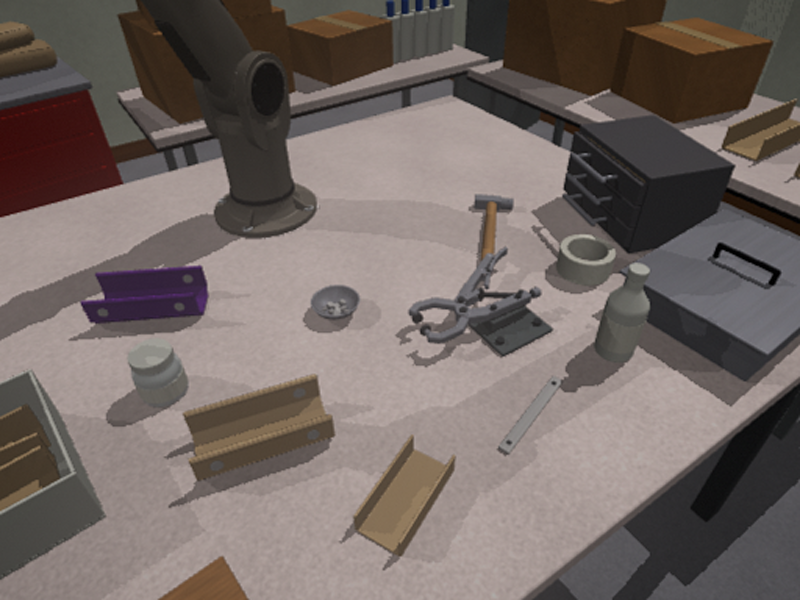

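View pics/t1.png

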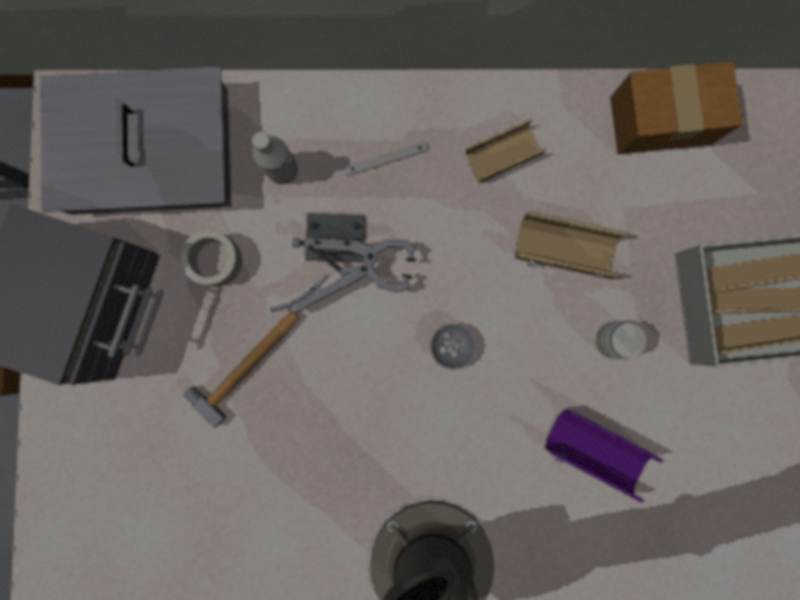

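Top view (800x600 px): splint candidates are the beige gutter at (570,245), the purple one at (600,455, excluded), the small wrist_splint at (505,150, no rivets) and the boxed ones at (760,300). I choose (570,245): it has a proud rivet at (533,264) facing the pliers. The pliers' pads are at (410,258) and (408,275). Checking this in a close crop.

```bash
cat > h.py <<'E'
import numpy as np,cv2
from scipy.spatial.transform import Rotation as R
from cell import *
def ray(n,u,v):
    c=calibration(n);K=np.array(c["intrinsics"]);r=R.from_euler('xyz',c["orientation"]).as_matrix()
    d=np.linalg.inv(K)@[u,v,1.];return np.array(c["position"]),r@(d*[1,-1,-1])
def pt(n,u,v,z):
    p,d=ray(n,u,v);return p+d*(z-p[2])/d[2]
def px(n,P):
    c=calibration(n);K=np.array(c["intrinsics"]);r=R.from_euler('xyz',c["orientation"]).as_matrix()
    q=r.T@(np.array(P)-c["position"]);q=K@(q*[1,-1,-1]);return q[:2]/q[2]
def crop(im,x0,y0,w,h,s):
    return cv2.resize(im[y0:y0+h,x0:x0+w],None,fx=s,fy=s,interpolation=cv2.INTER_CUBIC)
E
python3 - <<'E'
from h import *
t=cv2.imread("pics/top0.png");s=cv2.imread("pics/scene0.png")
# top pliers crop x170..280,y130..205 ; splint x320..410,y130..185
A=crop(t,170,130,114,75,7) ; A=A[:, :798]
B=np.hstack([crop(t,324,130,88,55,4.5),crop(s,110,230,110,80,3.6)[:247,:396]])
h=min(B.shape[0],600-A.shape[0]-0) if A.shape[0]<560 else 0
print(A.shape,B.shape)
cv2.imwrite("pics/c1.png",A)
C=np.vstack([crop(t,324,130,88,55,6)[:, :528], np.zeros((0,528,3),np.uint8)])
D=crop(s,260,155,100,70,5)
W=np.zeros((600,800,3),np.uint8)
E1=crop(t,324,130,88,55,4.5);W[:E1.shape[0],:E1.shape[1]]=E1
E2=crop(s,115,235,105,75,3.8);W[:E2.shape[0],400:400+E2.shape[1]]=E2
E3=crop(t,170,130,114,75,4);W[300:300+E3.shape[0],:E3.shape[1]]=E3[:, :]
E4=crop(s,255,150,100,72,3.4);W[300:300+E4.shape[0],460:460+E4.shape[1]]=E4
cv2.imwrite("pics/c2.png",W)
E
```

```text
Traceback (most recent call last):
ValueError: all the input array dimensions except for the concatenation axis must match exactly, but along dimension 0, the array at index 0 has size 248 and the array at index 1 has size 247
```

Run:
```python
from h import *
t=cv2.imread("pics/top0.png");s=cv2.imread("pics/scene0.png")
cv2.imwrite("pics/c1.png",crop(t,170,130,114,75,7))
W=np.zeros((600,800,3),np.uint8)
for im,a,sc,x,y in((t,(324,130,88,55),4.5,0,0),(s,(115,235,105,75),3.8,400,0),(s,(255,150,100,72),4,0,300)):
    e=crop(im,*a,sc);W[y:y+e.shape[0],x:x+e.shape[1]]=e
cv2.imwrite("pics/c2.png",W)
```

```text
(no output)
```

View pics/c2.png

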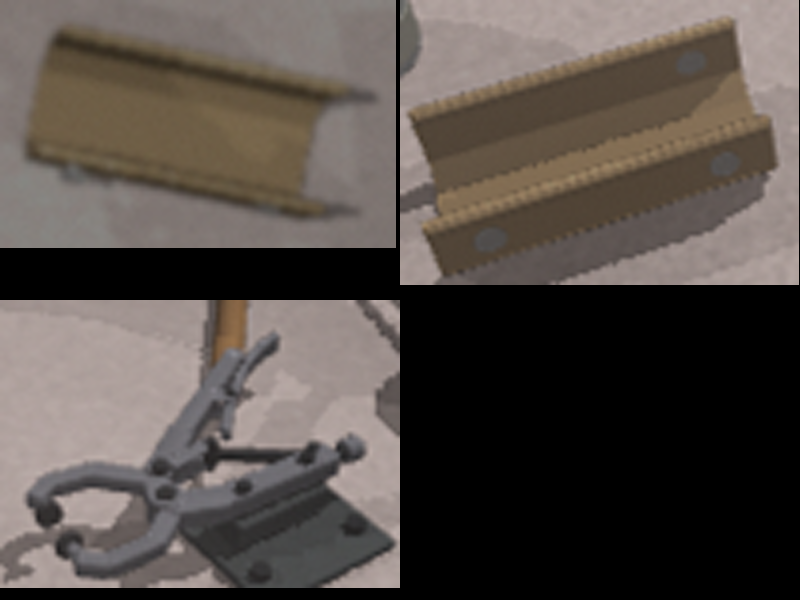

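View pics/c1.png

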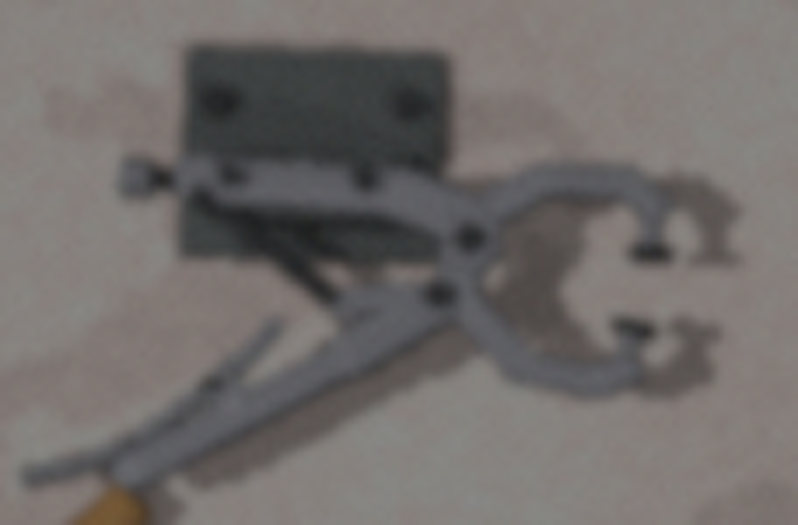

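The crop confirms the choice: proud rivet at top-crop (75,172) (image px ~(340.7,168.2)), on the near wall, at the end facing the pliers. Pads in the second crop are at (648,258) and (632,328), pivot (470,237), screw end (130,177). The hammer's end lies right at the handle end (120,500). Now the poses.

```bash
cat >> h.py <<'E'
def fit2(L,W): # W = R L + t
    L=np.array(L);W=np.array(W);l=L-L.mean(0);w=W-W.mean(0)
    a=np.arctan2((l[:,0]*w[:,1]-l[:,1]*w[:,0]).sum(),(l*w).sum())
    c,s=np.cos(a),np.sin(a);M=np.array([[c,-s],[s,c]]);t=W.mean(0)-M@L.mean(0)
    return a,t,(M@L.T).T+t-W
def app(a,t,l):
    c,s=np.cos(a),np.sin(a);return np.array([[c,-s],[s,c]])@np.array(l)+t
E
python3 - <<'E'
from h import *
c1=lambda x,y,z:pt("top",170+x/7-.0,130+y/7,z)[:2]
L=[(0,0),(.006,.076),(.028,.226),(.096,.208),(.096,.092),(0,.208)]
P=[c1(650,263,.046),c1(470,237,.05),c1(122,177,.045),c1(188,45,.005),c1(450,52,.005),c1(183,258,.005)]
a,t,r=fit2(L,P);print("pliers",a,t,"\n",(r*1e3).round(1))
for n,l in dict(jaw=(-.026,-.002),grip=(-.089,.206),tail=(-.096,.25)).items():
    w=app(a,t,l);q=px("top",[*w,.045]);print(n,w.round(4),((q-[170,130])*7).round())
print("jaw px",c1(634,322,.046))
# splint mask
im=cv2.imread("pics/top0.png");hs=cv2.cvtColor(im,cv2.COLOR_BGR2HSV)
m=((hs[...,0]>8)&(hs[...,0]<28)&(hs[...,1]>75)).astype(np.uint8)
m[:130]=0;m[185:]=0;m[:,:324]=0;m[:,:]=np.where(np.arange(512)[None,:]<412,m,0)
n,lab,st,ce=cv2.connectedComponentsWithStats(m);k=1+st[1:,4].argmax();print(st[k])
cs,_=cv2.findContours((lab==k).astype(np.uint8),0,cv2.CHAIN_APPROX_NONE)
b=cv2.minAreaRect(cs[0]);bp=cv2.boxPoints(b);print(((bp-[324,130])*4.5).round(),)
for q in bp:print(pt("top",*q,.062).round(4))
# upper & lower rim edges: line fits
ys,xs=np.nonzero(lab==k)
up=[(x,ys[xs==x].min()-.0) for x in range(340,396)];lo=[(x,ys[xs==x].max()+1.) for x in range(334,390)]
for e in(up,lo):
    w=np.array([pt("top",u+.5,v,.062)[:2] for u,v in e]);vx,vy,x0,y0=cv2.fitLine(w.astype(np.float32),cv2.DIST_HUBER,0,.002,.01).ravel();print("edge yaw",np.arctan2(-vx,vy) if vy>0 else np.arctan2(vx,-vy),x0,y0)
print("rivet cap",pt("top",324+75/4.5,130+172/4.5,.042))
E
```

```text
pliers -0.03591166079751039 [0.56909233 0.03662954] 
 [[ 0.6 -1. ]
 [-1.3 -1. ]
 [-0.6  0.2]
 [ 1.1 -0. ]
 [ 0.3 -0.4]
 [-0.2  2.2]]
jaw [0.543  0.0356] [655. 323.]
grip [0.4875 0.2457] [156. 455.]
tail [0.4821 0.2899] [ 51. 468.]
jaw px [0.54340501 0.04441689]
[ 331  137   69   41 1795]
[[ 23. 154.]
 [ 50.  22.]
 [345.  85.]
 [318. 216.]]
[ 0.5756 -0.1552  0.062 ]
[ 0.6618 -0.1745  0.062 ]
[ 0.6206 -0.3651  0.062 ]
[ 0.5348 -0.3449  0.062 ]
edge yaw -0.22529943 0.6388567 -0.26994106
edge yaw -0.21194942 0.5531919 -0.25648418
rivet cap [ 0.56654445 -0.19314158  0.042     ]
```

Run:
```python
from h import *
S=lambda x,y,z:pt("scene",115+(x-400)/3.8,235+y/3.8,z)[:2]
T=lambda x,y,z:pt("top",324+x/4.5,130+y/4.5,z)[:2]
for n,q in {"far -y":S(411,110,.062),"far +y":S(732,18,.062),"near -y (outer)":S(427,232,.062),"near +y":S(772,128,.062),"near bottom -y":S(447,276,.015)}.items():print(n,q.round(4))
for n,q in {"T L -x":T(30,145,.062),"T L +x":T(62,28,.062),"T R -x":T(325,212,.062),"T R +x":T(345,88,.062),"T end floor":T(30,150,.005)}.items():print(n,q.round(4))
p1=np.array(S(490,240,.038));print("near set rivet -y",p1)
```

```text
far -y [ 0.5449 -0.3442]
far +y [ 0.586 -0.162]
near -y (outer) [ 0.6292 -0.3621]
near +y [ 0.6722 -0.1815]
near bottom -y [ 0.6249 -0.362 ]
T L -x [ 0.5815 -0.16  ]
T L +x [ 0.6582 -0.1819]
T R -x [ 0.5375 -0.3498]
T R +x [ 0.6183 -0.3649]
T end floor [ 0.5868 -0.1707]
near set rivet -y [ 0.63404034 -0.33561426]
```

Run:
```python
from h import *
S=lambda x,y,z:pt("scene",255+x/4,150+(y-300)/4,z)[:2].round(4)
print("anvil",S(70,545,.038),"jaw",S(47,514,.038),"pivot top",S(165,492,.05),"screw",S(352,445,.045), "tail",S(270,342,.042))
print(px("scene",[*app(-.036,np.array([.5691,.0366]),(.006,.076)),.05]), "obs",255+165/4,150+192/4)
s=cv2.imread("pics/scene0.png");t=cv2.imread("pics/top0.png")
# base and dish check : dish centroid
print(calibration("scene").keys())
```

```text
anvil [0.58   0.0408] jaw [0.5471 0.0459] pivot top [0.5847 0.1145] screw [0.6153 0.2547] tail [0.4878 0.2945]
[293.98873814 196.91728026] obs 296.25 198.0
dict_keys(['intrinsics', 'position', 'orientation'])
```

```bash
python3 -m creep '[[[35,-18,0],-0.08,0],[[70,-36,0],-0.16,0],[[105,-53,0],-0.24,0],[[140,-71,0],-0.33,0],[[175,-89,0],-0.42,0],[[210,-107,0],-0.5,0],[[245,-124,0],-0.58,0],[[280,-142,0],-0.67,0],[[315,-160,0],-0.75,0],[[350,-178,20],-0.84,0],[[385,-196,50],-0.92,0],[[419,-213,80],-0.97,0],[[419,-213,100],-0.97,0],[[419,-213,100],-0.97,0],[[419,-213,100],-0.97,0]]'
python3 - <<'E'
from h import *
o=get_obs();print(o["time_s"],np.round(o["ee_pos"],4),np.round(o["orientation"],3),np.round(o["qpos"],2))
W=np.zeros((600,800,3),np.uint8)
t=capture("top")[:,:,::-1];s=capture("scene")[:,:,::-1]
cv2.imwrite("pics/top1.png",t);cv2.imwrite("pics/scene1.png",s)
print(px("top",o["ee_pos"]),px("scene",o["ee_pos"]))
e=crop(t,310,110,130,100,3);W[:300,:390]=e;e=crop(s,100,180,130,140,4);W[:560,395:395+405]=e[:, :405]
cv2.imwrite("pics/v1.png",W)
E
```

```text
time_s: 1.35
ee_pos: [0.559, -0.2731, 0.1294]
orientation: [-3.137, -0.001, 1.351]
contact_force: [-0.7, -0.7, 0.9]
width: 0.499
grip_force: 0.0
1.35 [ 0.559  -0.2731  0.1294] [-3.137e+00 -1.000e-03  1.351e+00] [ 0.58  0.52 -0.3   1.76  0.19  0.9  -0.02]
[376.87390566 166.53229587] [145.21321011 232.51343611]
```

View pics/v1.png

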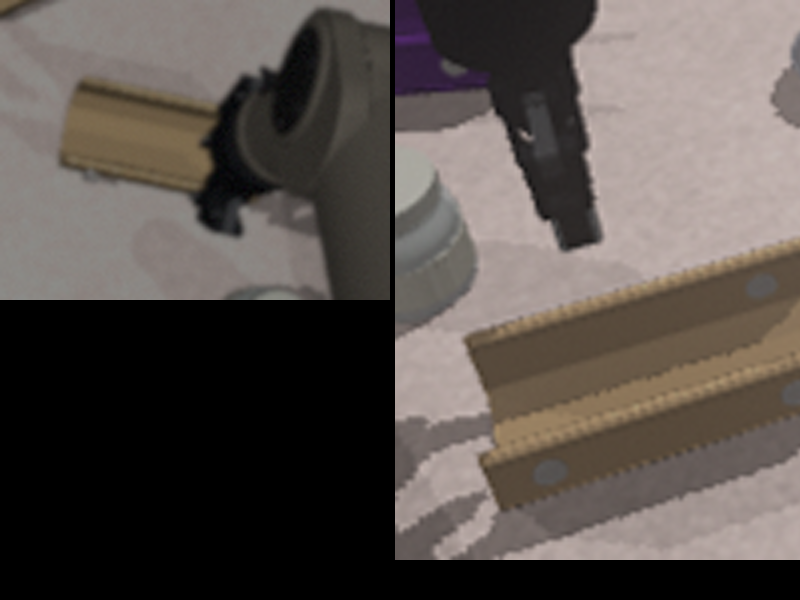

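Near fingertip is at crop (580,240), straddling the -x wall line as predicted; the jar is clear. Descending and gripping the rim.

```bash
python3 -m creep '[[[0,0,25],0,0],[[0,0,50],0,0],[[0,0,75],0,0],[[0,0,91],0,0],[[0,0,91],0,0],[[0,0,91],0,0]]' 30; python3 -m creep '[[[0,0,0],0,-0.5],[[0,0,0],0,-1],[[0,0,0],0,-1],[[0,0,0],0,-1],[[0,0,0],0,-1],[[0,0,0],0,-1],[[0,0,0],0,-1]]' 30
python3 - <<'E'
from h import *
o=get_obs();print(o["time_s"],np.round(o["ee_pos"],4),np.round(o["orientation"],3),o["width"])
t=capture("top")[:,:,::-1];s=capture("scene")[:,:,::-1]
cv2.imwrite("pics/top2.png",t);cv2.imwrite("pics/scene2.png",s)
W=np.zeros((600,800,3),np.uint8)
e=crop(t,320,120,95,75,4);W[:300,:380]=e;e=crop(s,110,220,120,100,4);W[:400,320:800]=e
W[:300,:320]=crop(t,325,120,80,75,4)
cv2.imwrite("pics/v2.png",W)
E
```

```text
time_s: 1.95
ee_pos: [0.5599, -0.2762, 0.0414]
orientation: [3.141, 0.001, 1.346]
contact_force: [0.3, 0.8, 0.7]
width: 0.498
grip_force: 0.0
time_s: 2.53
ee_pos: [0.5608, -0.2751, 0.0422]
orientation: [3.14, 0.001, 1.349]
contact_force: [-2.5, -0.3, 6.1]
width: 0.1
grip_force: 30.4
2.5333 [ 0.5608 -0.2751  0.0422] [3.140e+00 1.000e-03 1.349e+00] 0.10006440626357845
```

View pics/v2.png

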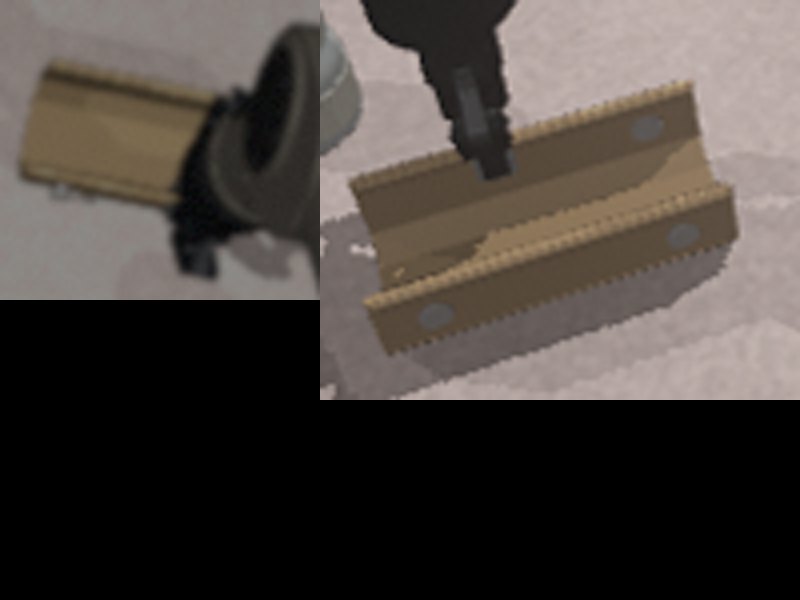

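Run:
```python
from h import *
S=lambda x,y,z:pt("scene",110+(x-320)/4,220+y/4,z)[:2]
T=lambda x,y,z:pt("top",325+x/4,120+y/4,z)[:2]
tcp=np.array([.5608,-.2751]);a=-.222
ex=np.array([np.cos(a),np.sin(a)]);ey=np.array([-np.sin(a),np.cos(a)])
f=lambda w:(np.round(1e3*((w-tcp)@ex)-40,1),np.round(1e3*((w-tcp)@ey),1))
for n,q in {"far-y":S(350,178,.062),"far+y":S(692,81,.062),"near-y":S(366,300,.062),"near+y":S(735,188,.062),"setrivet(42.5,-65)":S(436,316,.038),"setrivet(42.5,65)":S(683,236,.038),"washer/inner rivet":S(647,129,.038),
 "T +y -x":T(25,175,.062),"T +y +x":T(50,62,.062),"T floor end":T(22,170,.005),"T rivet(-50,65)":T(63,190,.038)}.items():print(n,f(q))
# scene pliers fit
Q=lambda x,y,z:pt("scene",255+x/4,150+(y-300)/4,z)[:2]
L=[(0,0),(.006,.076),(.028,.226)];P=[Q(72,545,.038),Q(165,490,.05),Q(355,447,.045)]
b,t,r=fit2(L,P);print(b,t,(r*1e3).round(1))
```

```text
far-y (np.float64(-39.1), np.float64(-71.8))
far+y (np.float64(-38.2), np.float64(116.8))
near-y (np.float64(42.9), np.float64(-70.7))
near+y (np.float64(44.4), np.float64(118.7))
setrivet(42.5,-65) (np.float64(47.0), np.float64(-42.5))
setrivet(42.5,65) (np.float64(45.9), np.float64(87.1))
washer/inner rivet (np.float64(-34.1), np.float64(86.4))
T +y -x (np.float64(-49.2), np.float64(114.2))
T +y +x (np.float64(36.4), np.float64(113.6))
T floor end (np.float64(-35.2), np.float64(108.6))
T rivet(-50,65) (np.float64(-49.5), np.float64(80.7))
-0.05750989594824791 [0.57686043 0.03765549] [[-3.9 -4.2]
 [ 4.1 -2.6]
 [-0.3  6.8]]
```

Gripped: opening 8.5 mm matches the 9 mm rim; the splint's centre is about 21 mm ahead of the TCP along the wall. Sliding to a stand-off 85 mm before the pads, and turning to the pliers' angle.

```bash
python3 -m creep '[[[7,-2,-1],0,-1],[[20,-5,-1],-0.02,-1],[[34,-8,-1],-0.05,-1],[[48,-11,-1],-0.07,-1],[[62,-14,-1],-0.09,-1],[[76,-17.5,-1],-0.11,-1],[[90,-21,-1],-0.13,-1],[[104,-24,-1],-0.15,-1],[[118,-27,-1],-0.17,-1],[[132,-30.5,-1],-0.185,-1],[[139.5,-32,-1],-0.185,-1],[[139.5,-32,-1],-0.185,-1],[[139.5,-32,-1],-0.185,-1]]' 40
python3 - <<'E'
from h import *
o=get_obs();print(o["time_s"],np.round(o["ee_pos"],4),np.round(o["orientation"],3),o["width"])
t=capture("top")[:,:,::-1];s=capture("scene")[:,:,::-1]
cv2.imwrite("pics/top3.png",t);cv2.imwrite("pics/scene3.png",s)
print([px("top",[*app(-.037,np.array([.5738,.0382]),l),.038]).round() for l in((0,0),(0,-.17))],[px("scene",[*app(-.037,np.array([.5738,.0382]),l),.038]).round() for l in((0,0),(0,-.17))])
W=np.zeros((600,800,3),np.uint8)
W[:250,:]=crop(t,210,135,160,50,5)
W[250:,:]=crop(s,170,160,160,70,5)
cv2.imwrite("pics/v3.png",W)
E
```

```text
time_s: 3.72
ee_pos: [0.5604, -0.127, 0.0422]
orientation: [3.14, -0.002, 1.539]
contact_force: [-0.7, 2.5, 8.2]
width: 0.096
grip_force: 40.9
3.7167 [ 0.5604 -0.127   0.0422] [ 3.140e+00 -2.000e-03  1.539e+00] 0.0957375926921143
[array([263., 166.]), array([320., 168.])] [array([270., 210.]), array([211., 236.])]
```

View pics/v3.png

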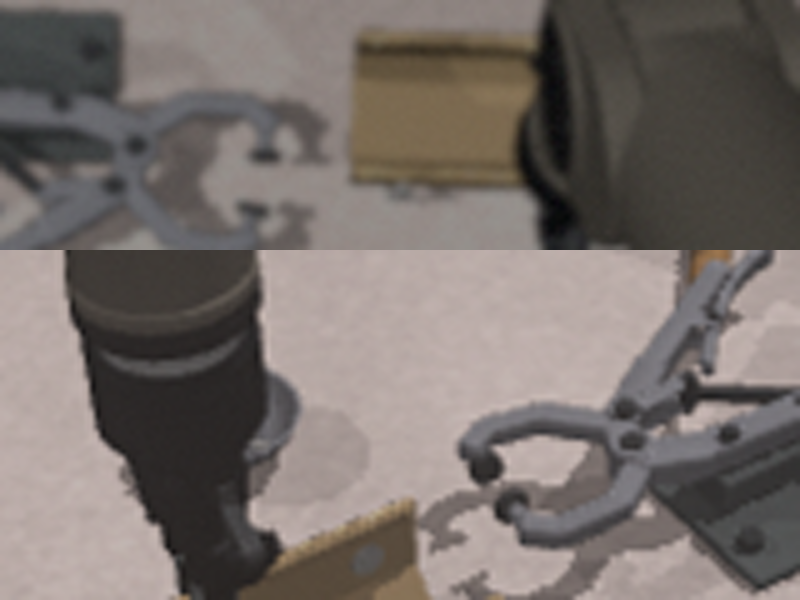

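Run:
```python
from h import *
T=lambda x,y,z:pt("top",210+x/5,135+y/5,z)[:2]
for n,q in dict(anvil=T(264,161,.046),jaw=T(252,206,.046),rim0=T(355,184,.060),rim1=T(515,190,.060),cap=T(402,192,.040),rimf0=T(357,31,.062),rimf1=T(530,40,.062)).items():print(n,q.round(4))
S=lambda x,y,z:pt("scene",170+x/5,160+(y-250)/5,z)[:2]
for n,q in dict(anvil=S(505,500,.038),jaw=S(488,470,.038),rim0=S(415,499,.062),rim1=S(280,552,.062),washer=S(368,560,.038)).items():print(n,q.round(4))
```

```text
anvil [0.5695 0.0378]
jaw [0.5428 0.0449]
rim0 [ 0.554  -0.0152]
rim1 [ 0.5502 -0.1084]
cap [ 0.5517 -0.0441]
rimf0 [ 0.6438 -0.0168]
rimf1 [ 0.6383 -0.1179]
anvil [0.5739 0.0404]
jaw [0.55   0.0466]
rim0 [ 0.5684 -0.0113]
rim1 [ 0.5625 -0.0858]
washer [ 0.5706 -0.0415]
```

```bash
python3 -m creep '[[[5,0,0],0,-1],[[13,0.2,0],0,-1],[[22,0.3,0],0,-1],[[31,0.4,0],0,-1],[[40,0.5,0],0,-1],[[49,0.6,0],0,-1],[[58,0.7,0],0,-1],[[66,0.8,0],0,-1],[[70,0.8,0],0,-1],[[70,0.8,0],0,-1],[[70,0.8,0],0,-1]]'
python3 - <<'E'
from h import *
o=get_obs();print(o["time_s"],np.round(o["ee_pos"],4),np.round(o["orientation"],3),o["width"])
t=capture("top")[:,:,::-1];s=capture("scene")[:,:,::-1]
cv2.imwrite("pics/top4.png",t);cv2.imwrite("pics/scene4.png",s)
W=np.zeros((600,800,3),np.uint8)
W[:280,:]=crop(t,210,135,100,35,8)
W[280:,:]=crop(s,215,175,100,40,8)
cv2.imwrite("pics/v4.png",W)
E
```

```text
time_s: 4.73
ee_pos: [0.5634, -0.059, 0.0421]
orientation: [3.14, -0.001, 1.537]
contact_force: [-0.6, -2.5, 8.4]
width: 0.095
grip_force: 40.9
4.7333 [ 0.5634 -0.059   0.0421] [ 3.140e+00 -1.000e-03  1.537e+00] 0.0951224076506737
```

View pics/v4.png

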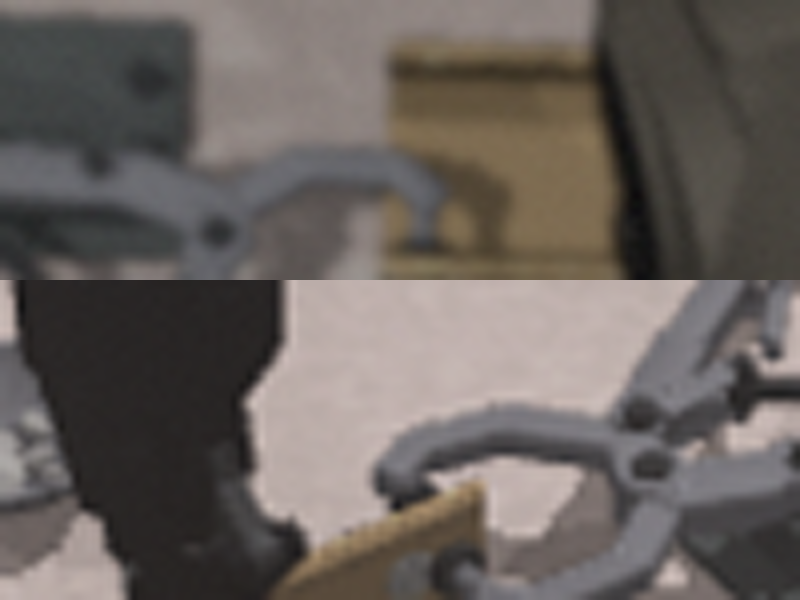

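Splint end is in the throat, washer at scene crop (408,575), anvil disc at (457,568): about 14 mm to go, washer clear of the pad.

```bash
python3 -m creep '[[[4,0.2,0],0,-1],[[9,0.4,0],0,-1],[[14,0.5,0],0,-1],[[14,0.5,0],0,-1],[[14,0.5,0],0,-1]]'
python3 - <<'E'
from h import *
o=get_obs();print(o["time_s"],np.round(o["ee_pos"],4),np.round(o["orientation"],3),o["width"])
t=capture("top")[:,:,::-1];s=capture("scene")[:,:,::-1]
cv2.imwrite("pics/top5.png",t);cv2.imwrite("pics/scene5.png",s)
W=np.zeros((600,800,3),np.uint8)
W[:300,:]=crop(t,225,145,80,30,10)
W[300:,:]=crop(s,230,185,80,30,10)
cv2.imwrite("pics/v5.png",W)
E
```

```text
time_s: 5.25
ee_pos: [0.5643, -0.0457, 0.0421]
orientation: [3.141, 0.0, 1.536]
contact_force: [0.1, -3.0, 7.7]
width: 0.095
grip_force: 40.9
5.25 [ 0.5643 -0.0457  0.0421] [3.141 0.    1.536] 0.09491765659843808
```

View pics/v5.png

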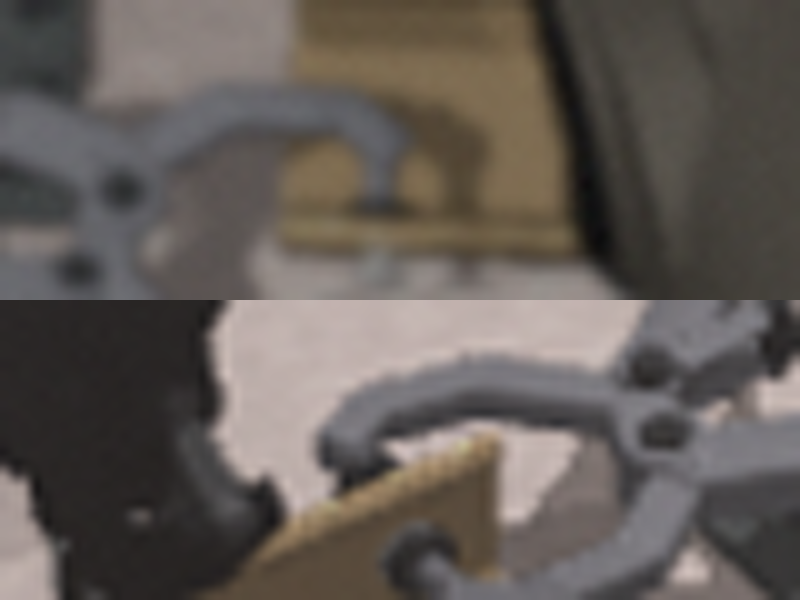

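Rivet cap (top crop 378,260) lines up with the anvil pad (380,205), and the wall stands between the pads. Releasing the splint and rising; then working out the handle push.

```bash
python3 -m creep '[[[0,0,0],0,-0.6],[[0,0,0],0,-0.3],[[0,0,0],0,-0.2],[[0,0,-20],0,-0.2],[[0,0,-50],0,-0.2],[[0,0,-80],0,-0.6],[[0,0,-90],0,-1],[[0,0,-90],0,-1]]' 40
python3 - <<'E'
from h import *
a,t=-.036,np.array([.5691,.0366])
inv=lambda w:app(-a,np.zeros(2),np.array(w)-t)
c1=lambda x,y,z:inv(pt("top",170+x/7,130+y/7,z)[:2]).round(4)
for n,q in dict(hpivot=(438,293,.05),hend=(118,470,.047),low1=(300,398,.047),low2=(160,482,.047),hamA=(142,492,.025),hamB=(110,490,.025),hamC=(75,522,.025),tail=(30,475,.046)).items():print(n,c1(*q))
o=get_obs();print(o["time_s"],np.round(o["ee_pos"],4),np.round(o["orientation"],3))
p=app(-.037,np.array([.5738,.0382]),(-.12,.165));print(p)
E
```

```text
time_s: 6.02
ee_pos: [0.5657, -0.0464, 0.1339]
orientation: [3.137, -0.0, 1.535]
contact_force: [0.1, -0.2, 0.6]
width: 0.004
grip_force: 0.0
hpivot [-0.017   0.0896]
hend [-0.0958  0.2212]
low1 [-0.0629  0.1461]
low2 [-0.1003  0.2034]
hamA [-0.1038  0.2151]
hamB [-0.1034  0.2288]
hamC [-0.1176  0.2431]
tail [-0.0991  0.2583]
6.0167 [ 0.5657 -0.0464  0.1339] [ 3.137 -0.     1.535]
[0.45998574 0.20752606]
```

```bash
python3 -m creep '[[[20,-9,0],0,-1],[[50,-21,0],0,-1],[[80,-34,0],0,-1],[[110,-46,0],0,-1],[[140,-59,0],0,-1],[[170,-71,0],0,-1],[[200,-84,0],0,-1],[[230,-97,0],0,-1],[[257,-108,0],0,-1],[[257,-108,0],0,-1],[[257,-108,30],0,-1],[[257,-108,60],0,-1],[[257,-108,90],0,-1],[[257,-108,99],0,-1],[[257,-108,99],0,-1]]'
python3 - <<'E'
from h import *
o=get_obs();print(np.round(o["ee_pos"],4),np.round(o["orientation"],3),o["contact_force"])
a,t=-.037,np.array([.5738,.0382]);print("pliers",app(-a,np.zeros(2),np.array(o["ee_pos"][:2])-t))
E
```

```text
time_s: 7.27
ee_pos: [0.4628, 0.2123, 0.0292]
orientation: [-3.135, 0.003, 1.535]
contact_force: [0.1, -0.1, 1.3]
width: 0.0
grip_force: 0.0
[0.4628 0.2123 0.0292] [-3.135e+00  3.000e-03  1.535e+00] [ 0.11583502 -0.10620259  1.27463699]
pliers [-0.1173317   0.16985396]
```

```bash
python3 -m creep '[[[0,3,-3],0,-1],[[0,6,-3],0,-1],[[0,9,-3],0,-1],[[0,12,-3],0,-1],[[0,15,-3],0,-1],[[0,18,-3],0,-1],[[0,20,-3],0,-1],[[0,22,-3],0,-1],[[0,24,-3],0,-1],[[0,26,-3],0,-1],[[0,28,-3],0,-1],[[0,30,-3],0,-1],[[0,32,-3],0,-1],[[0,34,-3],0,-1],[[0,36,-3],0,-1],[[0,38,-3],0,-1],[[0,40,-3],0,-1],[[0,42,-3],0,-1],[[0,44,-3],0,-1],[[0,46,-3],0,-1]]'; python3 -m creep '[[[0,2,0],0,-1],[[0,4,0],0,-1],[[0,5,0],0,-1],[[0,6,0],0,-1],[[0,7,0],0,-1],[[0,8,0],0,-1]]'
```

```text
time_s: 8.93
ee_pos: [0.5089, 0.2128, 0.0345]
orientation: [-3.137, 0.0, 1.536]
contact_force: [-9.6, 4.3, -0.9]
width: -0.007
grip_force: 3.8
time_s: 9.43
ee_pos: [0.5207, 0.2114, 0.0355]
orientation: [3.14, -0.0, 1.533]
contact_force: [-1.3, 1.2, -0.2]
width: -0.001
grip_force: 0.4
```

```bash
for i in 1 2 3; do python3 -m creep '[[[0,1,0],0,-1],[[0,2,0],0,-1],[[0,3,0],0,-1],[[0,4,0],0,-1],[[0,4,0],0,-1]]' | egrep 'ee_pos|contact'; done
```

```text
ee_pos: [0.5243, 0.2112, 0.0354]
contact_force: [-0.1, -0.7, 0.1]
ee_pos: [0.5274, 0.2112, 0.0352]
contact_force: [-1.0, -0.4, 0.4]
ee_pos: [0.5281, 0.2112, 0.0348]
contact_force: [-10.3, 0.3, 7.8]
```

```bash
python3 -m creep '[[[0,1,0],0,-1],[[0,2,0],0,-1],[[0,2,0],0,-1],[[0,2,0],0,-1]]' | egrep 'ee_pos|contact'; python3 -m creep '[[[0,-5,0],0,-1],[[0,-15,0],0,-1],[[0,-25,0],0,-1],[[0,-25,-30],0,-1],[[0,-25,-60],0,-1],[[0,-25,-90],0,-1],[[0,-25,-120],0,-1],[[0,-80,-120],0,-1],[[0,-110,-120],0,-1],[[0,-110,-120],0,-1]]'
python3 - <<'E'
from h import *
o=get_obs();print(o["time_s"],np.round(o["ee_pos"],4))
t=capture("top")[:,:,::-1];s=capture("scene")[:,:,::-1]
cv2.imwrite("pics/top6.png",t);cv2.imwrite("pics/scene6.png",s)
W=np.zeros((600,800,3),np.uint8)
W[:300,:]=crop(t,165,130,134,50,6)[:300,:800]
W[300:,:]=crop(s,240,150,134,50,6)[:300,:800]
cv2.imwrite("pics/v6.png",W)
E
```

```text
ee_pos: [0.5284, 0.2113, 0.0347]
contact_force: [-15.8, -0.1, 11.5]
time_s: 11.85
ee_pos: [0.4159, 0.2144, 0.1546]
orientation: [-3.138, 0.004, 1.539]
contact_force: [-1.3, -0.3, -0.6]
width: -0.004
grip_force: 0.0
11.85 [0.4159 0.2144 0.1546]
```

View pics/v6.png

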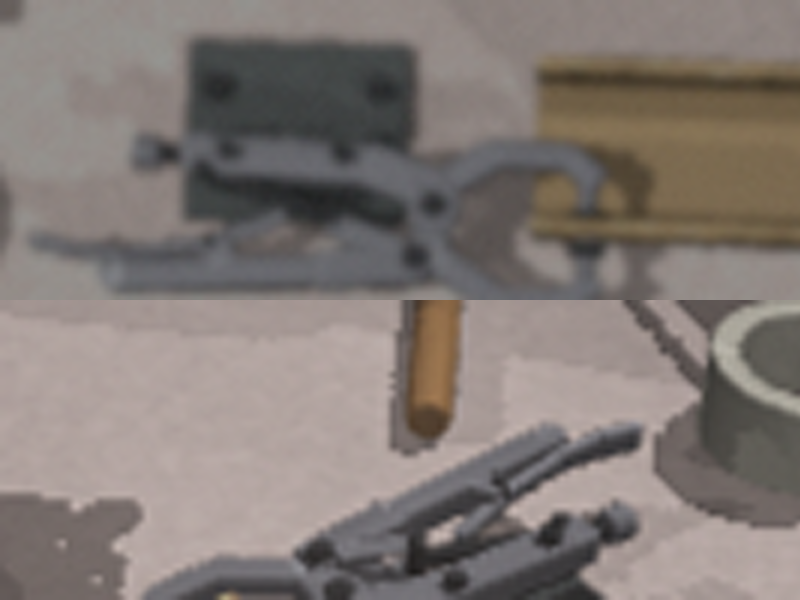

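The pliers stay locked with the arm away: handle parallel at top crop (110–400,270), jaw pad closed on the rivet at (585,248), lever tail tip at (40,240). Next the lever, from its inner side.

```bash
python3 -m creep '[[[15,30,0],0,-1],[[30,60,0],0,-1],[[45,90,0],0,-1],[[60,120,0],0,-1],[[75,150,0],0,-1],[[91,177,0],0,-1],[[91,177,0],0,-1],[[91,177,0],0,-1],[[91,177,30],0,-1],[[91,177,60],0,-1],[[91,177,90],0,-1],[[91,177,117],0,-1],[[91,177,117],0,-1],[[91,177,117],0,-1]]'
python3 - <<'E'
from h import *
o=get_obs()
a,t=-.037,np.array([.5738,.0382]);print("pliers",app(-a,np.zeros(2),np.array(o["ee_pos"][:2])-t))
i=lambda x,y:app(.036,np.zeros(2),pt("top",165+x/6,130+y/6,.046)[:2]-np.array([.5691,.0366]))
print("tail tip",i(35,240),"mid",i(58,243))
E
```

```text
time_s: 13.12
ee_pos: [0.6029, 0.2983, 0.0372]
orientation: [-3.139, 0.002, 1.534]
contact_force: [0.2, -0.2, 0.5]
width: 0.005
grip_force: 0.0
pliers [0.01942178 0.26098366]
tail tip [-0.01710854  0.27260529] mid [-0.01821137  0.26120223]
```

```bash
python3 -m creep '[[[0,-4,0],0,-1],[[0,-8,0],0,-1],[[0,-12,0],0,-1],[[0,-15,0],0,-1],[[0,-18,0],0,-1],[[0,-20,0],0,-1],[[0,-22,0],0,-1],[[0,-24,0],0,-1],[[0,-24,0],0,-1]]'|egrep 'ee_pos|contact'
for i in 1 2; do python3 -m creep '[[[0,-2,0],0,-1],[[0,-4,0],0,-1],[[0,-5,0],0,-1],[[0,-6,0],0,-1],[[0,-6,0],0,-1]]'|egrep 'ee_pos|contact'; done
cat > chk.py <<'E'
from h import *
import sys
t=capture("top")[:,:,::-1];cv2.imwrite(f"pics/{sys.argv[1]}.png",t)
a=cv2.imread("pics/top6.png").astype(int);b=cv2.imread("pics/top0.png").astype(int)
# handle regions: open-handle area (as top0) vs locked area (as top6)
def d(im,ref,x0,y0,x1,y1):return np.abs(im[y0:y1,x0:x1].astype(int)-ref[y0:y1,x0:x1]).mean().round(1)
for n,r in dict(openhandle=(188,180,215,195),lockedhandle=(183,172,200,178)).items():print(n,"vs locked",d(t,a,*r),"vs open",d(t,b,*r))
E
python3 chk.py top7
```

```text
ee_pos: [0.5795, 0.3004, 0.0383]
contact_force: [-0.3, 0.4, 0.3]
ee_pos: [0.5738, 0.3006, 0.0383]
contact_force: [0.3, -0.5, -0.1]
ee_pos: [0.5677, 0.3008, 0.0383]
contact_force: [0.3, -0.4, -0.1]
openhandle vs locked 98.5 vs open 58.8
lockedhandle vs locked 53.0 vs open 75.4
```

```bash
for i in 1 2 3; do python3 -m creep '[[[0,-2,0],0,-1],[[0,-4,0],0,-1],[[0,-5,0],0,-1],[[0,-6,0],0,-1],[[0,-6,0],0,-1]]'|egrep 'ee_pos|contact'; done
```

```text
ee_pos: [0.5616, 0.3012, 0.0383]
contact_force: [0.2, 0.3, -0.0]
ee_pos: [0.5557, 0.3013, 0.0383]
contact_force: [0.2, -0.5, 0.4]
ee_pos: [0.5497, 0.3015, 0.0383]
contact_force: [-1.1, 0.2, 0.1]
```

```bash
python3 -m creep '[[[0,10,0],0,-1],[[0,20,-20],0,-1],[[0,40,-60],0,-1],[[0,70,-100],0,-1],[[0,105,-140],0,-1],[[30,140,-160],0,-1],[[60,150,-160],0,-1],[[60,150,-160],0,-1]]'|egrep 'time|ee_pos|contact'; python3 chk.py top8
python3 - <<'E'
from h import *
b=cv2.imread("pics/top8.png");l=cv2.imread("pics/top6.png");o=cv2.imread("pics/top0.png")
g=lambda im:cv2.cvtColor(im,cv2.COLOR_BGR2GRAY)[164:200:1,170:232]
for n,im in(("now",b),("locked",l),("open",o)):
    print(n);[print("".join(" .:-=+*#%@"[9-min(9,int(v)//18)] for v in r)) for r in g(im)[::2]]
E
```

```text
time_s: 16.67
ee_pos: [0.7065, 0.3592, 0.2019]
contact_force: [-2.0, 1.7, 0.3]
openhandle vs locked 73.2 vs open 30.5
lockedhandle vs locked 24.2 vs open 46.6
now
@%@%%%%#**++++++++++***********########%%@@%###***+++******+*+
%%%%#**+++++++++++++++**********#######%%@%%#**********+++**++
%#*+++++++++++++++++++++*********########%%#*=---==+++=-::----
*++++++++++++++++++++++++**********##########*+=---====--:---=
++=+=+++++++++++++++++++++**********######*+++**+=---------=+*
+++++++++++++++++++++++++++*********#######*=---=======------=
+++++++++++++++++++++++++++++********#######+-::-===--------==
++++++++++++++++++++++++++++++********#######*=----------==++=
++++++++++++++++++++++++++++++++*******#######*=------==++====
++++++++++++++++++++++++++++++++*******########+=--=+++=====--
++++++++++++++++++++++++++++++++*********#######*+=======---:.
++++++++++++++++++++++++++++++++++*******#######*+==----::....
+++++++++++++++++++++++++++++++++++*******#######*=-::........
++++++++++++++++++++++++++++++++++++******########=:..........
+=++++++++++++++++++++++++++++++++++++*****#######*-...
[... 1776 characters left out ...]
=====++
::::::::::::------------------------====-::::--==========+++++
:::::::---------:----------------=====-:::--==========++++++++
:------------------------------==++=--:--=========+++**++++++=
----------:--------------::-=+*+++=--========+++++++++++++==--
----------------------::---=++++==========+++++++++=++==---:::
----::::---------:::::--=+++++========+++++++++=+===---:::::::
::::::::::-::::::::--==++++=======+++++++++++++==--:::::::::::
-::::::::::::::--==+++++======+++++++++++++===--::::::::::::::
-:::::::----====++++=======++++++++=+=+===--::::::::::::::::::
::--======+++++++======++++++++=+++====-::::::::::::::::::::::
::-=++++====-==+====++++=-===+=====--:::::::::::::::::::::::::
```

```bash
python3 -m creep '[[[-10,-25,0],0,-1],[[-25,-55,0],0,-1],[[-40,-85,0],0,-1],[[-60,-115,0],0,-1],[[-80,-150,0],0,-1],[[-100,-185,0],0,-1],[[-120,-220,0],0,-1],[[-140,-255,0],0,-1],[[-155,-285,0],0,-1],[[-155,-285,0],0,-1],[[-155,-285,0],0,-1]]'|egrep 'time|ee_pos|contact'; python3 chk.py top9
python3 - <<'E'
from h import *
s=capture("scene")[:,:,::-1];cv2.imwrite("pics/scene9.png",s)
b=cv2.imread("pics/top9.png");l=cv2.imread("pics/top6.png")
g=lambda im,r:cv2.cvtColor(im,cv2.COLOR_BGR2GRAY)[r[1]:r[3],r[0]:r[2]]
def show(n,im,r):
    q=g(im,r).astype(float);q=(q-q.min())/(q.max()-q.min()+1e-6);print(n);[print("".join("@%#*+=-:. "[min(9,int(v*10))] for v in x)) for x in q[::2]]
show("now handle",b,(168,160,236,202));show("now jaw",b,(236,150,300,190));show("locked jaw",l,(236,150,300,190))
E
```

```text
time_s: 17.63
ee_pos: [0.4106, 0.21, 0.1985]
contact_force: [0.3, -0.4, 0.3]
openhandle vs locked 33.0 vs open 10.2
lockedhandle vs locked 34.6 vs open 12.2
now handle
                          .-=++****###*******++++++++++++=----:-:---
                          .-=++++***#############**********++==----=
                          .-=+++++++***#*****###****+++++++++++++==+
                           :-====-==++++**#**********+++++++++++=---
                            ..... ......:-+*#*+=-::-=++==::::::-----
                           . ......... ....-=+**+-::--==--::::-=++=-
                             ...........   ..:-+*+=-----------=+**+=
                    ....          ..............:---------:-----===-
                ........  .. ... ......::::.     .-------------=====
               .. . .. ......  ......::--:.    ..::---------=====---
                  .    .. ..  . ...::--:.    .:---::-----=====------
     .......  .......   ..     ..:---:.  ..:::-------=====--------::
...........    .......       .:=+=--:..:::--::---=====-------:...   
...... .. .  .     .       .:--==--
[... 2403 characters left out ...]
+++++++++++++++++
+++*+++*******+--=++++++++++++======--====-----===========+++===
+==***********=:.:---=+#%%%%%%*+*###****+++++++*++*******####***
*===+*********+-.    ..=*%%%%+:.-=++++=-:.   ..........:::::::::
*=====+++*++++++=-.    .:=++-.  .-=+=:.                         
*++======++*++++++=--:..-=++-:...-=+=-..                        
...:-========+======+=======+=--=++++=-:.                       
     .:-=================+**+++++++=-:.                         
        .:-=============+==--==-=-:...           .              
                        ....                      .             
                                           ...   .              
                               .
```

The handle is back open, the jaw pad is off, and the cap no longer stands out from the wall. A quick check that the bystanders match the first picture, then hand in.

Run:
```python
from h import *
a=cv2.imread("pics/scene0.png",0).astype(np.float32);b=cv2.imread("pics/scene9.png",0).astype(np.float32)
for n,(x0,y0,x1,y1) in dict(hammer=(298,120,335,165),tape=(350,145,395,185),spray=(375,165,420,235),bar=(315,235,365,295),wrist=(220,275,295,360),dish=(195,178,235,212),jar=(80,215,125,262)).items():
    s,r=cv2.phaseCorrelate(np.ascontiguousarray(a[y0:y1,x0:x1]),np.ascontiguousarray(b[y0:y1,x0:x1]));print(n,np.round(s,2),round(r,2))
```

```text
hammer [0.05 0.46] 0.95
tape [0.47 0.13] 0.95
spray [0.54 0.09] 0.99
bar [ 0.07 -0.05] 0.77
wrist [ 0.54 -0.04] 0.92
dish [ 0.08 -0.29] 0.59
jar [0.11 0.24] 0.64
```

```bash
python3 -c "
from cell import *
print(finish_job())"
```

```text
the job is handed in; nothing more can be done
None
```

The job is handed in. The splint's rivet was pressed in the locked pliers, the release lever sprang them open, and the splint stands between the open pads; the last pictures show the cap down and nothing else on the bench shifted, at about 17.7 s on the robot's clock.

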